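Switch off the egg cooker and snap its lid knob back on

TASK

The egg cooker is still switched on and its lid knob has come off: first flip the toggle on the cooker's front deck over to off (leaning to the other side, until it stays there), then pick up the black knob and push it, open side down, straight onto the stud on top of the lid until it clicks and sits fully down. Use firm finger pressure, no ramming, and finish while the fingers still hold the knob pressed down on the lid, without letting go. Leave the lidded bowl, the egg rack and the spice turntable as they are.

Things in the scene. Friction and masses are not known exactly. Their poses are not given: they have to be found in the camera images.
- switch (a joint): angle of the toggle (rad): 0 = on, leaning 26 degrees to the cooker's left (its +y); 0.9 = off, leaning 26 degrees to its right (-y); 0.45 = upright. It is a weighted over-centre toggle: under 1 N at the tip moves it, and past upright it falls to the other end by itself
- switch_pivot (a point): point on the top of the cooker's switch deck (40 mm above the counter) about which the toggle turns, 135 mm in front (-x) of the cooker's axis. Its axes are the cooker's: the toggle swings about x, in the y-z plane. The toggle is an upright steel stick 9 mm thick, 50 mm long from this point, with a 14 mm thick tip over its last 16 mm
- switch_tip (a point): the free end of the toggle, 50 mm from the pivot, moving with it
- cooker: pastel blue egg cooker, fixed; origin at the counter, on the axis of its round body (156 mm across, 95 mm high; domed grey lid above it). x points away from its switch deck, y to its left; the deck (100 mm wide, 40 mm high) reaches 175 mm out to -x. Its low front is the deck with the toggle
- stud_seat (a point): centre of the flat top of the white boss (32 mm across, 17 mm high) on the lid's centre, 147 mm above the counter: the knob's underside rests here when home. z is up along the stud. The whole lid, with this point, gives straight down on a spring by up to 6 mm (it starts to give at about 2.5 N, then 1 mm per 2.5 N)
- knob_center (a point): centre of the loose black lid knob, half-way up: a plain cylinder 34 mm across and 40 mm high, about 35 g, standing on the counter with its open side down (this point is 20 mm above its underside). Its mouth is 18 mm across with a 3 mm thick lip, wider inside, 25 mm deep; round, so its yaw does not matter. When home this point is 20 mm above stud_seat
- bowl: white ceramic bowl with its lid on, 132 mm across, 92 mm high, loose; origin under its centre. Leave alone. The knob and the bowl stand on opposite sides of the cooker
- rack: aluminium egg rack insert, disc 124 mm across on three feet, 68 mm high over its middle stem, loose; origin under its centre. Leave alone
- jar (a point): middle of one of five spice jars (44 mm across, tops 104 mm above the counter) standing on a white turntable 230 mm across, 73 mm from its axis. Leave alone: the turntable turns if knocked
- stud_tip (a point): tip of the steel stud, 22 mm above the seat. The stud is 14 mm thick with a tapered tip; four spring balls round it stand out to 22 mm across, 8 mm above the seat. The knob meets the balls with its underside about 12 mm above the seat; pushing past them takes about 8 to 12 N, then the force falls and the balls draw the knob down home
Not all that is in view belongs to the job. What is shaped like the part that bears knob_center but pink, red or turquoise is not meant.

How it is judged (in metres and radians):
On the way, in this order (a step that is already met when the one before it is completed fails the run):
1. the toggle is flipped to off and stays there while the knob is not yet on the stud (value of joint switch above 0.8 rad and distance between knob_center and stud_seat above 0.05 m), for 0.2 s.
2. the knob is snapped home on the stud (horizontal distance between knob_center and stud_seat below 0.004 m and z of knob_center in the frame of stud_seat below 0.0225 m), for 0.2 s.
At the end, for the whole second after the job is handed in: The toggle is off (above 0.8 rad), the knob is home (centred within 4 mm, underside within 2.5 mm of its seat, within 7 degrees of upright), the fingers press on it (over 2 N) and it presses on the lid (over 3 N, lid pushed at least 0.6 mm down, which takes about 4 N) (all of step 2 and value of joint switch above 0.8 rad and z of knob_center in the frame of stud_seat above 0.017 m and angle between the z axis of knob_center and the z axis of stud_seat, either way round below 0.12 rad and contact force between the fingers and knob above 2 N and contact force between knob and cooker above 3 N and distance of stud_seat from where it was at the start of the episode above 0.0006 m); the arm keeps its last pose, push and grip.
It fails at once if the knob is rammed onto the cooker with more than 60 N (contact force between knob and cooker above 60 N).
It fails at once if the bowl is moved more than 20 mm (distance of bowl from where it was at the start of the episode above 0.02 m).
It fails at once if the egg rack is moved more than 20 mm (distance of rack from where it was at the start of the episode above 0.02 m).
It fails at once if the turntable is turned so that its jars move more than 20 mm (distance of jar from where it was at the start of the episode above 0.02 m).
It also fails if it takes over 58 s, if anything falls off the work surface, if the arm or the gripper's body presses on something with over 40 N, if the wrist force passes 120 N, or if a joint passes its speed limit or range.

ROBOT

A 7-joint arm with a two-finger parallel gripper is mounted at the origin on the work surface. World frame = base frame: x ahead of the robot, y to its left, z up, the work surface at z = 0. Lengths are in mm, angles in rad, forces in N, time in s.
With the tool pointing down it reaches from about 400 to 875 mm from the base axis. Payload 4.4 kg.
Tool frame: the origin (TCP) lies at the very end of the fingers, on their centre line; the grasp point (between the pads) lies 19 mm behind it (ctrl.grip_point_offset is the distance from the TCP to the grasp point, in mm); z points along the fingers, y is the line along which they close (so a half turn about z gives the same grasp; the last joint's range is limited). The gripper opens to 85 mm and grips with 20 to 120 N. Pads are 22 mm wide; open, the fingers measure 114 mm over their backs; the gripper's body (76 mm by 85 mm) begins 54 mm behind the grasp point. The pads swing forward as they close: fully open they stand 13 mm farther back than shut.
Start: joints at [1.129, 0.628, 0.038, 1.517, -0.027, 0.996, -0.02], TCP at [238.59, -604.643, 207.013] pointing down, gripper open.
Joint ranges: [-3.06, 3.06], [-0.37, 2.12], [-1.25, 1.32], [0.18, 2.47], [-1.1, 4.24], [0.23, 1.98], [-2.94, 2.94]. Speed limits (rad/s): [2.57, 2.57, 3.14, 3.14, 3.14, 3.14, 3.14].

INTERFACE

Orientations are given as [roll, pitch, yaw] about the fixed x, y, z axes, in that order (R = Rz(yaw) Ry(pitch) Rx(roll)).
In Python, from cell import ctrl gives the robot as it stands.
- The arm moves only by the tool jog_arm, never from a script. Its argument "increments" is one flat list of numbers, 7 for each row, row after row: the finger opening in cm, from 0 to 8.54, then the shift along the tool's x, y, z in cm, then the turn, a rotation vector about the tool's x, y, z in degrees. In form: [fingers, x, y, z, rx, ry, rz, fingers, x, y, z, rx, ry, rz, ...]. A call has 1 to 20 rows; each row is the pose to reach, as a shift and turn from the pose commanded when the call began, along the tool's axes at that moment; what a row does not reach only later rows make up. A row lasts 1/10 s, in which the tool goes at most 50 mm and 8.59 degrees, less where a joint would pass 70% of its speed; a pose out of reach is approached as far as the arm can. A call with a gripper value outside its range is refused whole. The fingers move at their own pace and stop on an object; the grip force is fixed at half the most. Time passes only in rows, so rows that repeat a pose let the fingers close. It gives the time, the measured TCP pose, the force, the opening and the grip force at its end, in the units of the state.
- ctrl.read_state(): the state, without advancing time (a new reading comes with each control period).
- ctrl.get_image(name): name is "scene" or "top" or "wrist"; returns the picture (480x640x3 uint8, red, green, blue); there is no depth.
- ctrl.camera_params(name): a dict with "fx", "fy", "cx", "cy" (pixels), "extrinsics" (4x4, takes a point from world to camera coordinates). Camera axes: x right, y down, z forward; pixel columns grow to the right and rows downward; lengths in mm; the calibration is good to about 2 mm. A picture is of the moment at which its call begins: read the wrist's pose just before it. camera_params takes no time and is no camera call; for the wrist camera it gives the pose at the moment of the call.
- ctrl.finish_job(): hands the job in; it is judged then, once.
The state is a dict: "clock": time; "qpos": joint angles; "qd": joint speeds; "tau": joint torques, N m; "eef_pos": TCP position; "tool_rot": TCP orientation; "force": force on the tool from outside, world axes, zero at the start; "torque": the same for the moment, N m; "width": finger opening in mm; "gripper_force": force on a finger pad.
Only numpy, scipy, OpenCV 4.12 (cv2) and the standard library are available. Lean on these libraries where they do the work, as an engineer would, in place of code of your own. Each camera call takes 0.05 s, during which the arm holds its last target. There are 200 camera calls.

## Working session

There is one attempt and no reset: what is moved stays moved. The work goes in short steps, Python scripts to look and compute and a tool call to move; the robot and the scene stay as the last step left them, time stands still between calls to the robot, and variables do not carry over. Pictures are saved under pics/ and viewed, at most 10 in all, crops included, and the job is handed in when it is done.

Besides the shell and the picture viewer there is one more tool, called after "Emit:" by a JSON object that holds its "fn" and its "kwargs", one argument or row to a line. jog_arm: Moves the arm, as the interface text tells. Its arguments: {"type":"object","properties":{"increments":{"type":"array","items":{"type":"number"}}},"required":["increments"]}

```bash
mkdir -p pics; cat > h.py <<'E'
import numpy as np, cv2
from cell import ctrl
def snap(n,f):
    p=ctrl.camera_params(n); im=ctrl.get_image(n); cv2.imwrite('pics/'+f,im[:,:,::-1]); return im,p
def ray(p,u,v):
    E=np.array(p['extrinsics']); R=E[:3,:3]; c=-R.T@E[:3,3]
    return c,R.T@np.array([(u-p['cx'])/p['fx'],(v-p['cy'])/p['fy'],1])
def atz(p,u,v,z):
    c,d=ray(p,u,v); return c+d*(z-c[2])/d[2]
def proj(p,X):
    E=np.array(p['extrinsics']); q=E[:3,:3]@np.array(X)+E[:3,3]
    return np.array([p['fx']*q[0]/q[2]+p['cx'],p['fy']*q[1]/q[2]+p['cy']])
E
python3 - <<'E'
from h import *
for n in ('top','scene'):
    im,p=snap(n,n+'1.png'); print(n,p['fx'],ray(p,320,240))
s=ctrl.read_state(); print(s)
E
```

```text
top 621.3443341357644 (array([ 444.68251687,   12.68085451, 1648.44505192]), array([ 0.06820983,  0.01603533, -0.9976091 ]))
scene 581.7330189135032 (array([1138.66289631,  524.91941828, 1117.48347523]), array([-0.48281302, -0.3933164 , -0.78248049]))
{'clock': 0.1, 'qpos': array([ 1.12920921,  0.62926594,  0.03842834,  1.51821858, -0.02699696,
        0.99632159, -0.02000022]), 'qd': array([-0.0005011 , -0.00215672,  0.00198978, -0.0025477 , -0.000166  ,
        0.00159375,  0.00064694]), 'tau': array([ 3.25292778e-03, -5.64530253e+01,  1.23079777e+00, -1.93972081e+01,
        1.13333669e-02,  5.43494432e-03,  4.80856784e-05]), 'eef_pos': array([ 238.37646896, -604.08520666,  206.1886195 ]), 'tool_rot': array([-3.13989659e+00,  9.71408532e-06,  3.75802957e-01]), 'force': array([-0.35260652, -0.01709363, -0.11539331]), 'torque': array([ 0.01160341,  0.05905145, -0.04867501]), 'gripper_force': 0.0, 'width': 85.23221202689636}
```

View pics/top1.png

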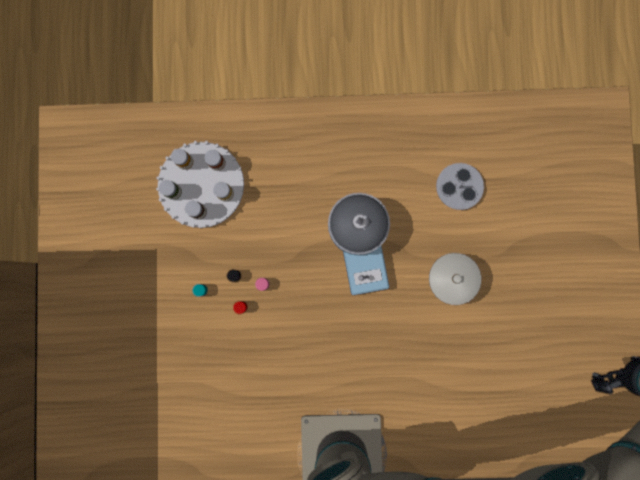

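View pics/scene1.png

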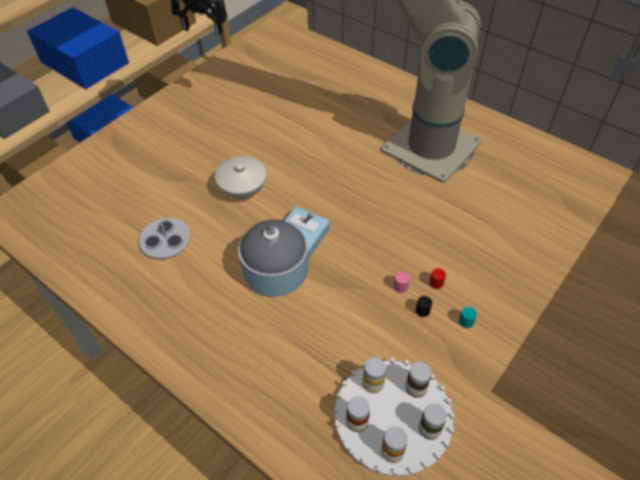

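Top view: black knob at (234,275). The lookalikes are pink (262,284), red (240,308) and turquoise (200,290), and the bowl's lid knob is at (458,279). The cooker stud is at (361,221), the toggle at about (368,277), the jars top left, and the rack and bowl to the right. I choose black and check it in an enlarged crop.

```bash
python3 - <<'E'
from h import *
t=cv2.imread('pics/top1.png');s=cv2.imread('pics/scene1.png')
z=lambda im,u,v,w,h:cv2.resize(im[v:v+h,u:u+w],(400,300),interpolation=cv2.INTER_CUBIC)
# scales: top cooker 4x, top knob 4x, scene cooker 4x, scene knob 4x
o=np.vstack([np.hstack([z(t,310,205,100,75+0),z(t,190,250,100,75)]),np.hstack([z(s,235,205,100,75),z(s,385,255,100,75)])])
o[0:300,0:400]=z(t,320,205,100,75)
o2=z(t,330,235,80,60)
cv2.imwrite('pics/crop1.png',o)
p=ctrl.camera_params('top')
for n,u,v,h in [('knob',234,275,40),('pink',262,284,40),('red',240,308,40),('turq',200,290,40),('stud',361,221,169),('bowl',458,279,92)]: print(n,atz(p,u,v,h))
E
```

```text
knob [470.21955505 263.83446774  40.        ]
pink [444.99679227 191.61999151  40.        ]
red [384.84718242 249.73372248  40.        ]
turq [433.90321261 352.76972601  40.        ]
stud [588.4897489  -62.72181432 169.        ]
bowl [ 444.05354509 -302.67136087   92.        ]
```

View pics/crop1.png

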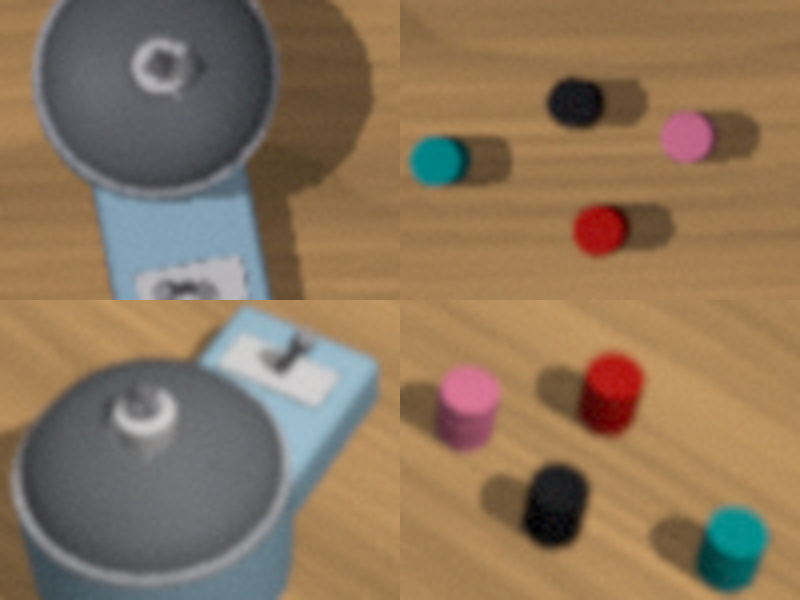

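```bash
cat >> h.py <<'E'
def tri(obs):
    A=np.zeros((3,3));b=np.zeros(3)
    for p,u,v in obs:
        c,d=ray(p,u,v); d=d/np.linalg.norm(d); M=np.eye(3)-np.outer(d,d); A+=M;b+=M@c
    return np.linalg.solve(A,b)
def move(target):  # shift in tool axes, cm, from the measured pose
    from scipy.spatial.transform import Rotation as Ro
    s=ctrl.read_state(); R=Ro.from_euler('xyz',s['tool_rot']).as_matrix()
    return (R.T@(np.array(target)-s['eef_pos'])/10).round(2)
E
python3 - <<'E'
from h import *
p=ctrl.camera_params('top');q=ctrl.camera_params('scene')
print('boss',atz(p,360,221.5,147),tri([(p,360,221.5),(q,271.25,232.5)]))
print('knobtop',atz(p,233.4,275.4,40),tri([(p,233.4,275.4),(q,385+558/4-100,255+(482-300)/4)]))
a,b=atz(p,350,294,40),atz(p,388,290,40); print('deck corners',a,b,np.linalg.norm(a-b))
B=atz(p,360,221.5,147); f=(a+b)/2; d=B-f; print('dist',np.hypot(*d[:2]),'yaw',np.arctan2(d[1],d[0]), 'yaw2',np.arctan2(-(a-b)[0],(a-b)[1]))
y=np.arctan2(d[1],d[0]); P=B-135*np.array([np.cos(y),np.sin(y),0]);P[2]=40;L=np.array([-np.sin(y),np.cos(y),0])
print('pivot',P,'L',L)
T=P+75*L;T[2]=150; print('start',T,move(T)); 
print(proj(p,P),proj(p,P+22*L+[0,0,45]))
E
```

```text
boss [589.48239241 -61.38279678 147.        ] [588.67145219 -60.35591452 146.07807894]
knobtop [469.22847524 265.41082272  40.        ] [468.18461208 266.73239115  42.25614854]
deck corners [413.14864534 -34.82847771  40.        ] [ 420.75644944 -132.77803947   40.        ] 98.2445689711525
dist 173.98052917162383 yaw 0.12922702281403825 yaw2 0.07751500358724425
pivot [455.60804918 -78.77992943  40.        ] L [-0.12886765  0.9916618   0.        ]
start [445.94297549  -4.4052943  150.        ] [ 41.32 -48.16   5.7 ]
[366.53409057 277.00280254] [358.87820646 278.22590098]
```

Emit:
{"fn": "jog_arm", "kwargs": {
  "increments": [0,41.3,-48.2,0,0,0,0,0,41.3,-48.2,0,0,0,0,0,41.3,-48.2,0,0,0,0,0,41.3,-48.2,0,0,0,0,0,41.3,-48.2,0,0,0,0,0,41.3,-48.2,0,0,0,0,0,41.3,-48.2,0,0,0,0,0,41.3,-48.2,0,0,0,0,0,41.3,-48.2,0,0,0,0,0,41.3,-48.2,0,0,0,0,0,41.3,-48.2,0,0,0,0,0,41.3,-48.2,0,0,0,0,0,41.3,-48.2,0,0,0,0,0,41.3,-48.2,0,0,0,0,0,41.3,-48.2,0,0,0,0,0,41.3,-48.2,0,0,0,0,0,41.3,-48.2,0,0,0,0,0,41.3,-48.2,0,0,0,0]
}}

```text
clock: 1.9
eef_pos: [445.6, -6.0, 207.0]
tool_rot: [3.141, 0.0, 0.373]
force: [0.5, 0.1, -0.4]
width: 0.2
gripper_force: 0.0
```

```bash
python3 - <<'E'
from h import *
im,p=snap('wrist','w1.png')
P=np.array([455.6,-78.8,40]);L=np.array([-.1289,.9917,0])
print(proj(p,P),proj(p,P+22*L+[0,0,45]),proj(p,[589,-61,147]))
for z,d in((65,75),(65,-15)):
    T=P+d*L;T[2]=z;print(d,move(T))
E
```

```text
[398.02444447 223.65180357] [382.68573459 231.88271654] [511.83532026  40.63795948]
75 [ 0.07 -0.12 14.21]
-15 [-2.11  8.62 14.21]
```

View pics/w1.png

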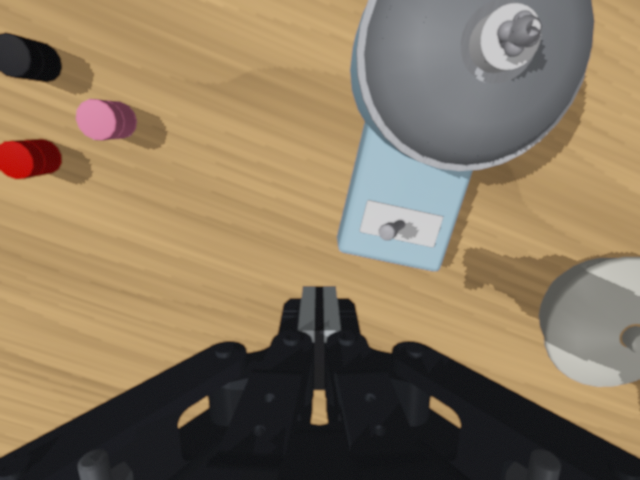

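The wrist view shows the toggle pivot at (401,225) and its tip at (388,231). It leans left, within 3 mm of my estimate. Next I lower the fingers and sweep.

Emit:
{"fn": "jog_arm", "kwargs": {
  "increments": [0,0,0,5,0,0,0,0,0,0,10,0,0,0,0,0,0,14.2,0,0,0,0,-0.3,1,14.2,0,0,0,0,-0.5,2,14.2,0,0,0,0,-0.7,3,14.2,0,0,0,0,-1,4,14.2,0,0,0,0,-1.2,4.8,14.2,0,0,0,0,-1.4,5.6,14.2,0,0,0,0,-1.6,6.4,14.2,0,0,0,0,-1.75,7.1,14.2,0,0,0,0,-1.75,7.1,14.2,0,0,0,0,-1.75,7.1,14.2,0,0,0]
}}

```text
clock: 3.25
eef_pos: [455.6, -77.1, 64.9]
tool_rot: [-3.141, 0.0, 0.376]
force: [-0.1, 0.2, -0.2]
width: -0.1
gripper_force: 0.0
```

Emit:
{"fn": "jog_arm", "kwargs": {
  "increments": [0,0.5,-3,0,0,0,0,0,1.5,-7,-4,0,0,0,6,1.5,-7,-9,0,0,0,6,1.5,-7,-14,0,0,0,6,1.5,-7,-14,0,0,0]
}}

```text
clock: 3.75
eef_pos: [447.4, -5.1, 210.1]
tool_rot: [3.138, -0.01, 0.378]
force: [1.3, 0.0, -0.2]
width: 43.2
gripper_force: 0.0
```

```bash
python3 - <<'E'
from h import *
im,p=snap('wrist','w2.png')
cv2.imwrite('pics/w2c.png',cv2.resize(im[0:300,:,::-1],(800,375)))
P=np.array([455.6,-78.8,40]);L=np.array([-.1289,.9917,0])
print(proj(p,P)*1.25,proj(p,P-22*L+[0,0,45])*1.25)
print(move([468.5,266,207]))
E
```

```text
[495.71601432 283.8511159 ] [542.12576328 309.96964653]
[ 12.07 -24.42   0.18]
```

View pics/w2c.png

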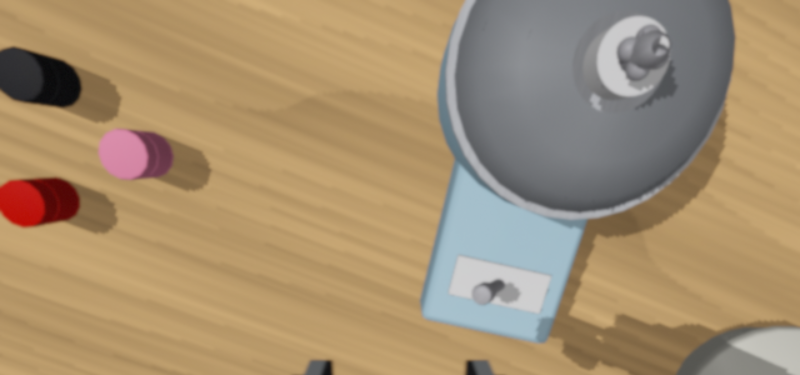

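The toggle still leans left, with its tip at (483,293) in the crop. I'll repeat the sweep and look while the finger is in contact.

```bash
python3 - <<'E'
from h import *
im,p=snap('wrist','a_w.png'); im,p=snap('scene','a_s.png')
P=np.array([455.6,-78.8,40]);L=np.array([-.1289,.9917,0])
print(ctrl.read_state()['eef_pos'])
for z,d in((65,70),(65,0)):
    T=P+d*L;T[2]=z;print(d,move(T))
E
```

```text
[443.62582326  -6.17569145 205.03037366]
70 [ 0.15  0.41 14.  ]
0 [-1.56  7.19 14.  ]
```

Emit:
{"fn": "jog_arm", "kwargs": {
  "increments": [0,0,0,0,0,0,0,0,0,0,0,0,0,0,0,0,0,5,0,0,0,0,0,0,10,0,0,0,0,0,0,14,0,0,0,0,-0.7,3,14,0,0,0,0,-1,4,14,0,0,0,0,-1.2,5,14,0,0,0,0,-1.5,6,14,0,0,0,0,-1.8,7,14,0,0,0,0,-1.8,7,14,0,0,0]
}}

```text
clock: 5.0
eef_pos: [453.4, -79.8, 65.6]
tool_rot: [3.14, -0.001, 0.373]
force: [0.2, 1.1, -0.3]
width: -0.4
gripper_force: 0.0
```

```bash
python3 - <<'E'
from h import *
snap('wrist','b_w.png'); snap('scene','b_s.png')
z=lambda f,u,v:cv2.resize(cv2.imread('pics/'+f)[v:v+75,u:u+100],(400,300),interpolation=cv2.INTER_CUBIC)
b=cv2.imread('pics/b_w.png')
cv2.imwrite('pics/b.png',np.vstack([np.hstack([z('a_s.png',260,185),z('b_s.png',260,185)]),np.hstack([z('a_w.png',340,190),cv2.resize(b[120:420,120:520],(400,300))])]))
print(ctrl.read_state()['eef_pos'],ctrl.read_state()['force'])
E
```

```text
[453.09090723 -78.16786176  65.47488209] [-0.69461691  0.49121965  0.3586187 ]
```

View pics/b.png

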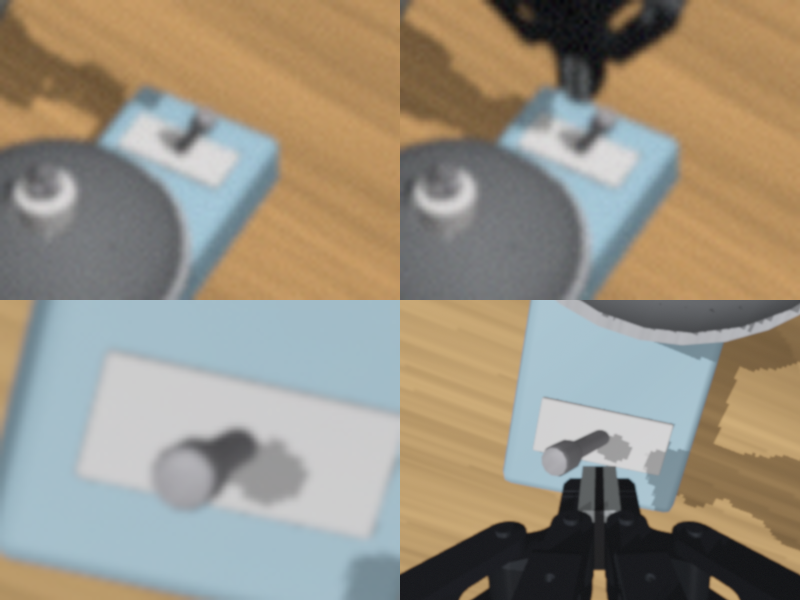

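```bash
python3 - <<'E'
from h import *
p=ctrl.camera_params('wrist');s=ctrl.read_state()['eef_pos']
print('tcp px',proj(p,s),s)
a,b=atz(p,225,298,40),atz(p,392,330,40)
print('corners',a,b,np.linalg.norm(a-b)); print('pivot',atz(p,325,257,43),'tip',atz(p,275,280,85))
# plate corners
for u,v in((263,218),(393,245),(253,268),(384,295)):print('plate',atz(p,u,v,40))
q=ctrl.camera_params('scene'); print('scene tcp',proj(q,s), 'pred pivot',proj(q,[455.6,-78.8,40]))
print('scene pivot',atz(q,260+180/4,185+148/4,42),'tip',atz(q,260+206/4,185+118/4,85))
E
```

```text
tcp px [319.38339427 279.5676247 ] [453.09090723 -78.16786176  65.47488209]
corners [413.46818283 -37.74384156  40.        ] [ 429.29924678 -132.06559975   40.        ] 95.64108245750396
pivot [457.17732563 -79.78303723  43.        ] tip [453.86308499 -57.84107118  85.        ]
plate [464.30190082 -42.28094848  40.        ]
plate [ 475.73211173 -111.26156564   40.        ]
plate [436.02479227 -46.4183573   40.        ]
plate [ 447.49272282 -118.82810253   40.        ]
scene tcp [305.14657754 215.63550836] pred pivot [304.60528339 223.02155985]
scene pivot [453.77614448 -78.97964593  42.        ] tip [453.90421197 -57.42655382  85.        ]
```

```bash
python3 - <<'E'
from h import *
p=ctrl.camera_params('wrist');q=ctrl.camera_params('scene');s=ctrl.read_state()['eef_pos']
X=np.array([np.cos(.374),np.sin(.374),0])
print('cam',ray(p,320,240))
for h in (0,10,20,30):
  print(h,proj(p,s+11*X+[0,0,h]),proj(p,s-11*X+[0,0,h]),proj(q,s+[0,0,h]), proj(q,s+11*X+[0,0,h]))
print(tri([(p,320,287),(q,304,209)]))
im=cv2.imread('pics/b_w.png'); im2=cv2.imread('pics/b_s.png')
cv2.imwrite('pics/c.png',np.hstack([cv2.resize(im[220:380,240:400],(400,400),interpolation=cv2.INTER_CUBIC),cv2.resize(im2[170:250,264:344],(400,400),interpolation=cv2.INTER_CUBIC)]))
E
```

```text
cam (array([520.00625598, -51.27222566, 233.29839703]), array([-0.27621964, -0.11333251, -0.95447459]))
0 [319.46337998 257.69725031] [319.30614077 300.69093729] [305.14657754 215.63550836] [303.72494816 218.98849629]
10 [319.51469306 265.48432227] [319.34699831 310.55080259] [305.01995571 212.87835608] [303.58961185 216.23758357]
20 [319.57218437 274.20897752] [319.3925877  321.55257286] [304.89188569 210.08966974] [303.45272038 213.45505993]
30 [319.63704119 284.05139413] [319.44378149 333.90681315] [304.76234248 207.26890525] [303.3142468  210.64037736]
[463.41571282 -73.22225743 101.13689278]
```

View pics/c.png

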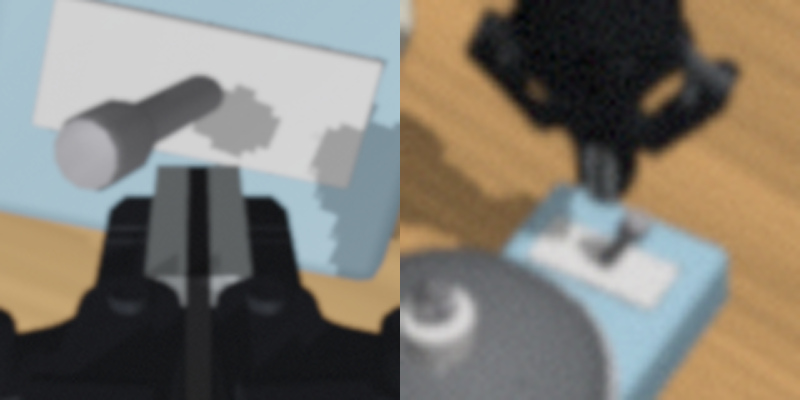

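```bash
python3 - <<'E'
from h import *
p=ctrl.camera_params('wrist');s=ctrl.read_state()['eef_pos']
pt=lambda u,v:atz(p,240+u/2.5,220+v/2.5,40)
tip=np.array([453.9,-57.8,82]); sh=pt(242,118); lv=(sh-tip)/42; print('light per mm',lv)
for uv in((318,135),(350,125),(312,165),(345,185),(380,140)):
  g=pt(*uv); d=(g-s); print(uv,g.round(1),'h along y',d[1]/lv[1],'offset x',d[0])
print(p['fx'], 33*np.linalg.norm(ray(p,320,286)[0]-s)/p['fx'])
E
```

```text
light per mm [-0.01896281 -0.72700269 -1.        ]
(318, 135) [ 455.5 -105.2   40. ] h along y 37.16271242849522 offset x 2.428877397896713
(350, 125) [ 460.2 -110.7   40. ] h along y 44.73596834498463 offset x 7.112377178806867
(312, 165) [ 448.5 -106.8   40. ] h along y 39.39243615700848 offset x -4.544177037387499
(345, 185) [ 446.8 -115.5   40. ] h along y 51.349766146576286 offset x -6.2651098343530975
(380, 140) [ 459.4 -118.2   40. ] h along y 55.06085938489815 offset x 6.317130013040696
383.29052583103373 15.726657900561742
```

The finger's shadow and its edges show the physical fingertip about 25 mm above the reported TCP, so the fingers passed over the toggle tip. I'll sweep again lower, at TCP z=46. That clears the deck even if this reading is wrong.

Emit:
{"fn": "jog_arm", "kwargs": {
  "increments": [0,0.9,-3.5,0,0,0,0,0,1.8,-7,0,0,0,0,0,1.8,-7,2,0,0,0,0,1.8,-7,2,0,0,0,0,1.2,-5,2,0,0,0,0,0.9,-4,2,0,0,0,0,0.7,-3,2,0,0,0,0,0.5,-2,2,0,0,0,0,0.3,-1,2,0,0,0,0,0.1,0,2,0,0,0,0,0.1,0,2,0,0,0,0,0.1,0,2,0,0,0]
}}

```text
clock: 6.3
eef_pos: [453.8, -78.1, 45.0]
tool_rot: [-3.142, -0.0, 0.375]
force: [0.2, -0.1, -0.6]
width: -0.2
gripper_force: 0.0
```

```bash
python3 - <<'E'
from h import *
im,p=snap('wrist','d_w.png'); im2,q=snap('scene','d_s.png')
cv2.imwrite('pics/d.png',np.hstack([cv2.resize(im[200:360,240:400,::-1],(400,400),interpolation=cv2.INTER_CUBIC),cv2.resize(im2[170:250,264:344,::-1],(400,400),interpolation=cv2.INTER_CUBIC)]))
print(ctrl.read_state()['eef_pos'],ctrl.read_state()['force'])
E
```

```text
[453.79025017 -77.78824695  45.02000367] [-0.93004229 -0.23509101 -0.23891489]
```

View pics/d.png

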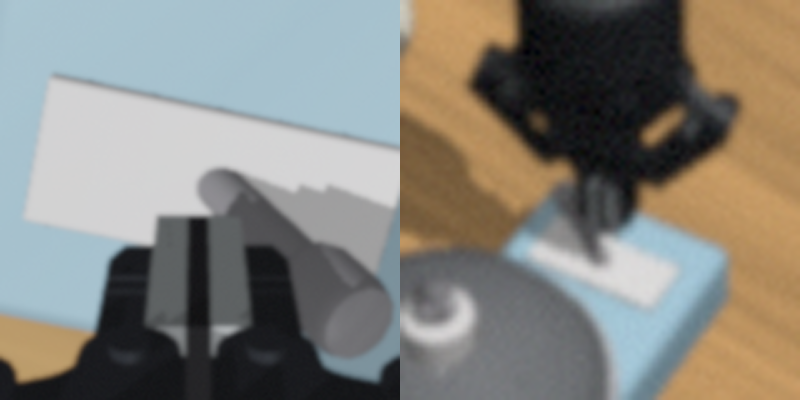

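The toggle now leans right: its base is at (220,185) in the left panel and its tip at (360,320). Next I move above the knob.

Emit:
{"fn": "jog_arm", "kwargs": {
  "increments": [0,0.5,-2,0,0,0,0,0,1.5,-5,-4,0,0,0,0,2,-8,-8,0,0,0,6,4,-12,-10,0,0,0,6,6,-16,-10,0,0,0,6,8,-20,-10,0,0,0,6,10,-24,-10,0,0,0,6,12,-28,-10,0,0,0,6,14,-31.4,-10,0,0,0,6,14,-31.4,-10,0,0,0,6,14,-31.4,-10,0,0,0,6,14,-31.4,-10,0,0,0]
}}

```text
clock: 7.6
eef_pos: [468.4, 263.9, 144.8]
tool_rot: [3.14, 0.001, 0.375]
force: [-0.5, -0.2, 0.6]
width: 60.1
gripper_force: 0.0
```

```bash
python3 - <<'E'
from h import *
im,p=snap('wrist','e_w.png'); im2,q=snap('scene','e_s.png')
print(proj(p,[468.5,266,40]))
# dark blob near the prediction
u,v=proj(p,[468.5,266,40]).astype(int)
g=cv2.cvtColor(im,cv2.COLOR_RGB2GRAY); m=(g<55).astype(np.uint8)
n,l,st,ce=cv2.connectedComponentsWithStats(m)
for i in range(1,n):
    if st[i,4]>150: print(st[i],ce[i])
print(ctrl.read_state()['eef_pos'],ctrl.read_state()['width'])
cv2.imwrite('pics/e.png',np.hstack([cv2.resize(im[:,:,::-1],(533,400)),cv2.resize(im2[180:340,360:460,::-1],(250,400),interpolation=cv2.INTER_CUBIC)]))
E
```

```text
[316.39630723 221.53266953]
[188 191  28  35 375] [205.71733333 205.15466667]
[ 293  190   42   50 1685] [313.74362018 214.51335312]
[278 284  37  31 629] [297.51828299 295.49284579]
[    0   293   640   187 58794] [319.22771031 418.7408409 ]
[468.77601058 263.77360154 144.99825832] 59.804958654976495
```

View pics/e.png

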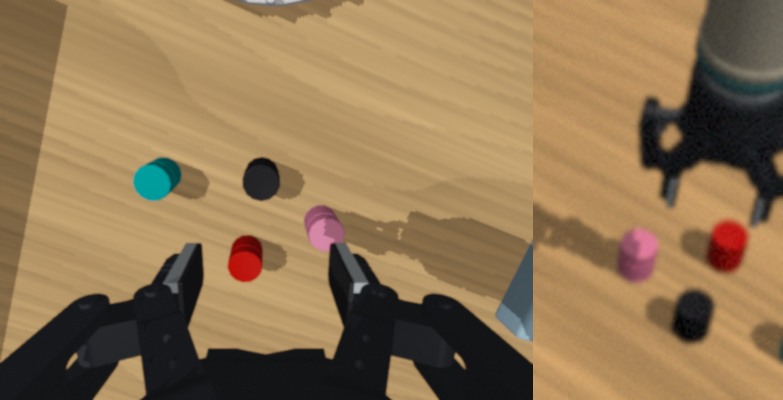

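The wrist view shows the black knob at about (314,220) in full-image pixels, where I expected it, and the fingers clear the neighbours. I descend with force checks.

Emit:
{"fn": "jog_arm", "kwargs": {
  "increments": [6,0.1,-0.3,4,0,0,0,6,0.1,-0.3,8,0,0,0,6,0.1,-0.3,12,0,0,0,6,0.1,-0.3,14,0,0,0,6,0.1,-0.3,15,0,0,0,6,0.1,-0.3,15,0,0,0]
}}

```text
clock: 8.3
eef_pos: [468.2, 267.5, -5.8]
tool_rot: [3.141, 0.002, 0.374]
force: [0.0, 0.3, 0.3]
width: 59.7
gripper_force: 0.0
```

```bash
python3 - <<'E'
from h import *
im,p=snap('wrist','f_w.png'); im2,q=snap('scene','f_s.png')
print(ctrl.read_state()['eef_pos'],ctrl.read_state()['force'])
cv2.imwrite('pics/f.png',np.hstack([cv2.resize(im[100:400,170:470,::-1],(400,400)),cv2.resize(im2[250:340,370:460,::-1],(400,400),interpolation=cv2.INTER_CUBIC)]))
E
```

```text
[469.49145523 268.65729563  -4.0396076 ] [-0.15546856  0.94589032  1.08791669]
```

View pics/f.png

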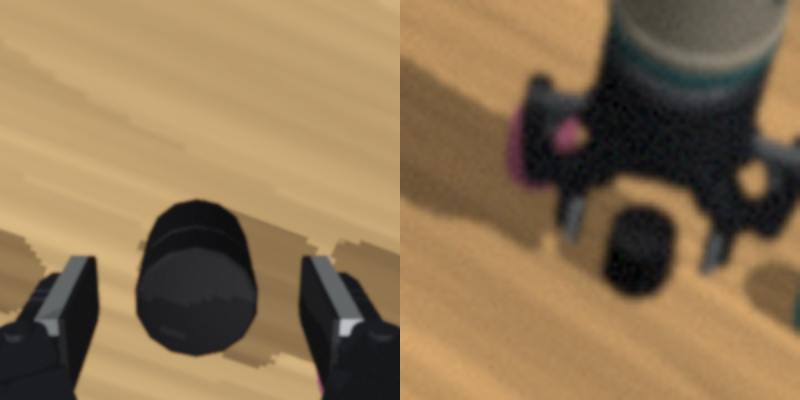

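The knob sits midway between the fingers: pads at x 97 and 302, knob at 197. There was no contact at reported z=-5, which confirms the offset. I compute the tip height numerically.

```bash
python3 - <<'E'
from h import *
p=ctrl.camera_params('wrist');q=ctrl.camera_params('scene');st=ctrl.read_state();s=st['eef_pos']
a=st['tool_rot'][2];X=np.array([np.cos(a),np.sin(a),0]);Y=np.array([np.sin(a),-np.cos(a),0])
print(s,'obs scene L(408.7,304) R(440.2,310.8); wrist pad tip front edges inner: ',170+97*.75,170+302*.75,100+257*.75)
for h in (15,20,25,30,35,40):
  print(h,proj(q,s+33*Y+[0,0,h]),proj(q,s-33*Y+[0,0,h]),proj(p,s-30*Y+11*X+[0,0,h]),proj(p,s+30*Y+11*X+[0,0,h]))
print('knob top wrist',atz(p,170+197*.75,100+301*.75,40))
E
```

```text
[469.49145523 268.65729563  -4.0396076 ] obs scene L(408.7,304) R(440.2,310.8); wrist pad tip front edges inner:  242.75 396.5 292.75
15 [407.50576716 305.32750128] [437.00252318 312.63176017] [249.33684749 269.55712935] [389.62302206 269.74041005]
20 [407.74960296 304.12430176] [437.33949433 311.4390034 ] [247.24950675 274.03652207] [391.75904768 274.22371782]
25 [407.99492802 302.91375357] [437.67854418 310.23888877] [245.03256044 278.79404584] [394.02765288 278.98529709]
30 [408.24175602 301.69578918] [438.01969203 309.03134797] [242.67355075 283.85643488] [396.44157649 284.05188543]
35 [408.4901008  300.47034023] [438.36295741 307.81631186] [240.15837039 289.25396314] [399.01524335 289.45375913]
40 [408.73997641 299.23733752] [438.7083601  306.59371043] [237.47098029 295.02105015] [401.76505278 295.22533876]
knob top wrist [469.95740293 269.5619435   40.        ]
```

Emit:
{"fn": "jog_arm", "kwargs": {
  "increments": [6,0.05,-0.1,0.6,0,0,0,6,0.05,-0.1,1.2,0,0,0,6,0.05,-0.1,1.2,0,0,0,3,0.05,-0.1,1.2,0,0,0,1,0.05,-0.1,1.2,0,0,0,1,0.05,-0.1,1.2,0,0,0,1,0.05,-0.1,1.2,0,0,0,1,0.05,-0.1,1.2,0,0,0,1,0.05,-0.1,1.2,0,0,0]
}}

```text
clock: 9.3
eef_pos: [468.8, 269.9, -16.5]
tool_rot: [-3.142, -0.0, 0.376]
force: [-1.8, -1.2, 5.2]
width: 33.1
gripper_force: 59.7
```

The knob is gripped (width 33.1 mm, 60 N). I lift it and move to a viewing point beside the stud.

Emit:
{"fn": "jog_arm", "kwargs": {
  "increments": [1,0,0,-1,0,0,0,1,0,0,-3,0,0,0,1,0,0,-7,0,0,0,1,0,0,-12,0,0,0,1,0,0,-17,0,0,0,1,-0.5,2,-21.5,0,0,0,1,-1.5,6,-21.5,0,0,0,1,-2.5,10,-21.5,0,0,0,1,-3.6,14,-21.5,0,0,0,1,-4.6,18,-21.5,0,0,0,1,-5.6,22,-21.5,0,0,0,1,-6.7,26,-21.5,0,0,0,1,-7.7,30,-21.5,0,0,0,1,-8.5,33,-21.5,0,0,0,1,-9,35,-21.5,0,0,0,1,-9,35,-21.5,0,0,0,1,-9,35,-21.5,0,0,0]
}}

```text
clock: 11.0
eef_pos: [513.2, -88.2, 198.2]
tool_rot: [-3.141, -0.0, 0.375]
force: [0.0, 1.0, -0.5]
width: 33.0
gripper_force: 59.6
```

```bash
python3 - <<'E'
from h import *
im,p=snap('wrist','g_w.png'); im2,q=snap('scene','g_s.png'); im3,t=snap('top','g_t.png')
s=ctrl.read_state(); print(s['eef_pos'],s['width'],s['gripper_force'],s['force'])
for n,I,c in(('w',im,p),('s',im2,q),('t',im3,t)):
    u,v=proj(c,[589,-61,147]); print(n,u,v)
    r=45 if n=='w' else 14
    u0,v0=max(int(u)-r,0),max(int(v)-r,0); W=I[v0:int(v)+r,u0:int(u)+r]
    h=cv2.cvtColor(W,cv2.COLOR_RGB2HSV); 
    for th in(150,180):
      m=((h[...,2]>th)&(h[...,1]<40)).astype(np.uint8)
      n_,l,stt,ce=cv2.connectedComponentsWithStats(m)
      for i in range(1,n_):
        if stt[i,4]>15: 
            cn=np.argwhere(l==i)[:,::-1].astype(np.float32); (cx,cy),rr=cv2.minEnclosingCircle(cn)
            print(th,stt[i],'circ',cx+u0,cy+v0,rr,atz(c,cx+u0,cy+v0,147))
E
```

```text
[513.33198906 -86.91843329 198.10426177] 32.668382333270074 59.58910002373159 [ 0.05199439 -0.03190041  0.15898824]
w 324.060191214465 104.26685945781492
150 [   0    0   81   90 4283] circ 309.0 102.0 52.431007385253906 [587.08365236 -53.00550266 147.        ]
150 [55 43  4  7 18] circ 335.5 105.0 3.3542017936706543 [590.92928983 -66.89726286 147.        ]
180 [  12   10   68   72 1624] circ 324.3228645324707 104.12169647216797 36.49443817138672 [589.12131296 -61.10449345 147.        ]
180 [25 35  4  5 16] circ 306.0 96.0 2.2361679077148438 [589.33522113 -50.40364257 147.        ]
s 270.24619424845565 232.1555675128458
150 [ 8 10 15 12 96] circ 271.0675678253174 232.68918895721436 7.435848712921143 [589.02422917 -58.61460692 147.        ]
180 [ 9 11 14 10 54] circ 271.42682933807373 233.5243902206421 6.5941548347473145 [590.29188072 -56.46413152 147.        ]
t 359.8485086763355 221.70260598751045
150 [ 8  8 12 13 62] circ 359.5253162384033 220.87974643707275 6.620879650115967 [591.02633986 -60.2831615  147.        ]
```

Emit:
{"fn": "jog_arm", "kwargs": {
  "increments": [1,2,0.1,0,0,0,0,1,5,0.2,0,0,0,0,1,7,0.25,0,0,0,0,1,8,0.3,0,0,0,0,1,8,0.3,2,0,0,0,1,8,0.3,4,0,0,0,1,8,0.3,4,0,0,0,1,8,0.3,4,0,0,0]
}}

```text
clock: 11.95
eef_pos: [588.5, -61.8, 158.2]
tool_rot: [-3.141, 0.001, 0.376]
force: [-0.6, -0.4, 0.6]
width: 32.6
gripper_force: 59.6
```

```bash
python3 - <<'E'
from h import *
R=[ctrl.read_state()['eef_pos']]
for i in range(6):
    im,p=snap('wrist','h_w.png'); R.append(ctrl.read_state()['eef_pos'])
print(np.mean(R,0),np.std(R,0))
im2,q=snap('scene','h_s.png')
m=np.mean(R,0)
# dark knob edges in scene: row profile across the knob near its lower end
for z in(179,185,190):
    u,v=proj(q,[589.2,-60.8,z]); r=int(round(v)); print(z,u,v,im2[r,int(u)-12:int(u)+13].mean(1).astype(int))
# wrist: top face of the knob
u,v=proj(p,[589.2,-60.8,214]); print('knob top pred',u,v)
g=im.mean(2).astype(int); print(g[int(v),int(u)-48:int(u)+50:3]); print(g[max(0,int(v)-60):int(v)+60:4,int(u)])
E
```

```text
[589.33438034 -62.13891676 158.92755433] [0.37669671 0.15136278 0.34996417]
179 269.08492050846064 222.67680848180694 [99 83 72 62 45 28  9 13 15 18  9 15 14 16 11 15 22 37 63 86 89 81 71 76
 84]
185 268.86032263990126 220.8368586247141 [125 113  99  75  53  35  16  11  20  12  20  23   7  16  21  18  23  27
  48  74  85  79  61  37  37]
190 268.67183227259176 219.2927085104718 [115  98  73  48  20  11   6  13   9  15   9  18  15  21  20  15  18  23
  53  80  89  79  52  28  28]
knob top pred 315.43891565861514 343.8401050201045
[26 23 29 32 32 32 32 33 33 35 34 35 36 36 37 38 37 38 40 38 40 39 40 41
 39 41 41 40 42 41 43 43 41]
[ 27  24  21  22  21  33  50  50  50  50  50  51  49  37  39  37  38  37
  38  36  36  35  34  34  34  33  42 203 208 208]
```

```bash
python3 - <<'E'
from h import *
im,p=snap('wrist','i_w.png'); st=ctrl.read_state(); s=st['eef_pos'];a=st['tool_rot'][2];X=np.array([np.cos(a),np.sin(a),0])
K=np.array([s[0],s[1],0])
for n,d,z in(('bot front',17,s[2]+16.5),('top front',17,s[2]+56.5),('top back',-17,s[2]+56.5)): print(n,proj(p,K+d*X+[0,0,z]))
c=im.mean(2)[:,312:328].mean(1).astype(int); print(list(zip(range(230,420,3),c[230:420:3])))
g=cv2.imread('pics/g_s.png').mean(2).astype(int)
print(proj(ctrl.camera_params('scene'),[589.2,-60.8,147]))
for r in range(228,240,2): print(r,g[r,258:285])
E
```

```text
bot front [319.45759001 257.73619395]
top front [319.78312942 300.58597896]
top back [319.56174916 390.0907882 ]
[(230, np.int64(136)), (233, np.int64(131)), (236, np.int64(140)), (239, np.int64(214)), (242, np.int64(230)), (245, np.int64(230)), (248, np.int64(230)), (251, np.int64(216)), (254, np.int64(147)), (257, np.int64(145)), (260, np.int64(131)), (263, np.int64(31)), (266, np.int64(20)), (269, np.int64(20)), (272, np.int64(20)), (275, np.int64(20)), (278, np.int64(19)), (281, np.int64(19)), (284, np.int64(31)), (287, np.int64(24)), (290, np.int64(19)), (293, np.int64(20)), (296, np.int64(20)), (299, np.int64(20)), (302, np.int64(25)), (305, np.int64(46)), (308, np.int64(50)), (311, np.int64(50)), (314, np.int64(50)), (317, np.int64(50)), (320, np.int64(50)), (323, np.int64(50)), (326, np.int64(50)), (329, np.int64(49)), (332, np.int64(44)), (335, np.int64(39)), (338, np.int64(38)), (341, np.int64(39)), (344, np.int64(39)), (347, np.int64(38)), (350, np.int64(38)), (353, np.int64(38)), (356, np.int64(37)), (359, np.int64(37)), (362, np.int64(37)), (365, np.int64(37)), (368, np.
[... 397 characters left out ...]
.25626842]
228 [ 94  95  97  96  93  94 101 100  94  88  91 102 114 122 124 131 149 166
 159 139 120 112 107 109 107 111 106]
230 [ 95  95  95  86  82  99 122 127 116 100  96 107 109 115 126 142 159 179
 196 189 157 125 113 111 111 114 111]
232 [ 99  99  91  80  90 125 162 162 138 121 120 129 124 116 117 130 153 182
 203 204 178 141 119 114 115 115 114]
234 [ 98 101  90  84 101 138 176 190 181 160 146 141 142 142 152 170 192 208
 211 200 173 136 122 116 115 117 116]
236 [100  99  99  99 108 119 140 169 190 201 204 204 205 206 207 207 210 201
 192 166 142 126 115 115 120 116 115]
238 [103 102 104 108 113 112 108 111 127 142 161 172 180 182 179 175 169 159
 154 143 135 124 120 120 121 119 119]
```

Emit:
{"fn": "jog_arm", "kwargs": {
  "increments": [1,0.1,-0.15,0,0,0,0,1,0.1,-0.15,0.3,0,0,0,1,0.1,-0.15,0.6,0,0,0,1,0.1,-0.15,0.9,0,0,0,1,0.1,-0.15,1.2,0,0,0,1,0.1,-0.15,1.2,0,0,0]
}}

```text
clock: 12.95
eef_pos: [588.9, -60.5, 145.4]
tool_rot: [-3.141, 0.001, 0.376]
force: [0.3, 0.7, -1.0]
width: 32.9
gripper_force: 59.6
```

Emit:
{"fn": "jog_arm", "kwargs": {
  "increments": [1,0,0,0.2,0,0,0,1,0,0,0.4,0,0,0,1,0,0,0.6,0,0,0,1,0,0,0.8,0,0,0,1,0,0,0.8,0,0,0]
}}

```text
clock: 13.45
eef_pos: [590.3, -59.9, 138.9]
tool_rot: [3.141, -0.002, 0.376]
force: [-0.5, 1.5, 6.1]
width: 32.6
gripper_force: 60.4
```

Emit:
{"fn": "jog_arm", "kwargs": {
  "increments": [1,0,0,0.15,0,0,0,1,0,0,0.3,0,0,0,1,0,0,0.45,0,0,0,1,0,0,0.45,0,0,0]
}}

```text
clock: 13.85
eef_pos: [590.1, -59.9, 133.4]
tool_rot: [3.141, -0.002, 0.376]
force: [3.0, 1.7, -5.2]
width: 32.7
gripper_force: 60.0
```

Emit:
{"fn": "jog_arm", "kwargs": {
  "increments": [1,0,0,0.15,0,0,0,1,0,0,0.3,0,0,0,1,0,0,0.45,0,0,0,1,0,0,0.6,0,0,0,1,0,0,0.6,0,0,0]
}}

```text
clock: 14.35
eef_pos: [588.8, -60.7, 128.1]
tool_rot: [-3.141, 0.001, 0.376]
force: [-2.6, 0.6, 8.1]
width: 32.4
gripper_force: 61.1
```

Emit:
{"fn": "jog_arm", "kwargs": {
  "increments": [1,0,0,0.05,0,0,0,1,0,0,0.05,0,0,0,1,0,0,0.05,0,0,0,1,0,0,0.05,0,0,0]
}}

```text
clock: 14.75
eef_pos: [588.8, -60.7, 127.9]
tool_rot: [-3.142, 0.001, 0.376]
force: [-2.4, 0.2, 8.1]
width: 32.7
gripper_force: 61.1
```

```bash
python3 - <<'E'
from h import *
im,q=snap('scene','z_s.png')
a=cv2.imread('pics/a_s.png').mean(2).astype(int)
L=np.array([-.1289,.9917,0]);P=np.array([456.5,-79.5,40])
for n,d in(('on',22),('off',-22)):
    u,v=proj(q,P+d*L+[0,0,42]).round().astype(int); print(n,u,v,'before',a[v-1:v+2,u-2:u+3].mean(),'now',im[v-1:v+2,u-2:u+3].mean())
s=ctrl.read_state();print(s['eef_pos'],s['force'],s['gripper_force'])
E
```

```text
on 312 215 before 148.93333333333334 now 186.75555555555556
off 296 208 before 121.46666666666667 now 67.5111111111111
[588.80649745 -60.64925642 127.89309018] [-2.97422671  0.40202641  8.68359887] 61.146064046770334
```

The toggle is at the off side and the knob is pressed home with a steady 8 N, so I hand the job in.

```bash
python3 -c "
from cell import ctrl
print(ctrl.finish_job())"
```

```text
the job is handed in; nothing more can be done
None
```

I flipped the toggle to off, snapped the knob onto the stud, and handed the job in at about 15 s with the fingers still pressing the knob down at about 8 N; the cell returned no verdict, so I can't confirm a pass.

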